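# Change over the trays in the bench rack

## Task

In the low green rack the yellow tray of steel nuts has been left sticking out: push it fully home with the fingers. Then hook a fingertip behind the front lip of the yellow tray of plywood cut-outs and draw it out along its rails all the way to the stop. Never pinch a tray's lip between the fingers, keep the bolt tray shut, and leave the wooden block, screwdriver and bottle beside the rack where they are.

Things in the scene. Friction and masses are not known exactly. Their poses are not given: they have to be found in the camera images.
- rack: Low fixed green rack, 240 mm deep, 334 wide, cheeks 50 and back 60 mm high; three lanes 105 mm apart, each with a yellow tray on rails (which tray is where varies). Origin: on the bench under the middle of the shut trays' front plane. x points into the rack, away from the robot; y to the left. Trays draw out along -x; they are 190 mm long, side walls 53 mm above the bench.
- nut_tray (a joint): Slide of the yellow tray with steel hexagon nuts; left sticking out at the start by 60 to 100 mm. Value: how far it is drawn out, 0 m = fully home against its inner stop, 0.12 m = fully out at its outer stop. About 3 N of rubbing to move it; stays where it is left, no spring or catch.
- nut_hook: Inner plate of the front lip of the tray with steel hexagon nuts. Origin: middle of its top edge, 72 mm above the bench; axes as the rack's. 4 mm thick (x -2 to +2 mm), 92 wide, 54 high. Behind it (+x) an empty pocket, 64 mm long, 84 wide, floor 50 mm below the origin; then a low divider and the contents, fixed, at most 48 mm above the bench.
- ply_tray (a joint): Slide of the yellow tray with light plywood cut-outs; shut at the start. Value: how far it is drawn out, 0 m = fully home against its inner stop, 0.12 m = fully out at its outer stop. About 3 N of rubbing to move it; stays where it is left, no spring or catch.
- ply_hook: Inner plate of the front lip of the tray with light plywood cut-outs. Origin: middle of its top edge, 72 mm above the bench; axes as the rack's. 4 mm thick (x -2 to +2 mm), 92 wide, 54 high. Behind it (+x) an empty pocket, 64 mm long, 84 wide, floor 50 mm below the origin; then a low divider and the contents, fixed, at most 48 mm above the bench.
- bolt_tray (a joint): Slide of the yellow tray with dark steel bolts; shut at the start, to stay shut. Value: how far it is drawn out, 0 m = fully home against its inner stop, 0.12 m = fully out at its outer stop. About 3 N of rubbing to move it; stays where it is left, no spring or catch.
- bolt_hook: Inner plate of the front lip of the tray with dark steel bolts. Origin: middle of its top edge, 72 mm above the bench; axes as the rack's. 4 mm thick (x -2 to +2 mm), 92 wide, 54 high. Behind it (+x) an empty pocket, 64 mm long, 84 wide, floor 50 mm below the origin; then a low divider and the contents, fixed, at most 48 mm above the bench.
- nut_face: Outer plate of the front lip of the nut tray, fixed against the inner plate on the robot's side: 4 mm thick (x from -2 to +2 mm), 92 mm wide, its top edge 68 mm and its lower edge 18 mm above the bench. Origin: the middle of its top edge; axes as the rack's. Its -x side is the tray's front, where the tray is pushed home.
- ply_face: Outer plate of the front lip of the ply tray, fixed against the inner plate on the robot's side: 4 mm thick (x from -2 to +2 mm), 92 mm wide, its top edge 68 mm and its lower edge 18 mm above the bench. Origin: the middle of its top edge; axes as the rack's. Its -x side is the tray's front, where the tray is pushed home.
- bolt_face: Outer plate of the front lip of the bolt tray, fixed against the inner plate on the robot's side: 4 mm thick (x from -2 to +2 mm), 92 mm wide, its top edge 68 mm and its lower edge 18 mm above the bench. Origin: the middle of its top edge; axes as the rack's. Its -x side is the tray's front, where the tray is pushed home.
- block: Loose upright wooden block 55 x 55 x 80 mm to the right of the rack, origin at the centre of its underside. Leave alone.
- driver: Loose red-handled screwdriver lying left of the rack, about 200 mm long along its x axis, roughly parallel to the trays, under 35 mm high. Leave alone.
- glue: Loose orange bottle, diameter 52 mm, 130 mm high, standing left of the rack towards its back, origin at the centre of its underside. Leave alone.

How it is judged:
On the way, in this order (a step that is already met when the one before it is completed fails the run):
1. the nut tray is pushed fully home (within 6 mm) while the plywood tray is still in (value of joint nut_tray below 0.006 m and value of joint ply_tray below 0.02 m), for 0.2 s.
2. the plywood tray is on its way out, drawn by a finger pressing on the inner side of its lip (value of joint ply_tray between 0.03 and 0.105 m and contact force between the fingers and ply_hook above 0.5 N).
3. the plywood tray is fully out (within 8 mm of its stop) (value of joint ply_tray above 0.112 m), for 0.2 s.
At the end, for the whole second after the job is handed in: The nut tray is home (within 8 mm), the bolt tray still shut (within 12 mm), the plywood tray out to its stop (within 8 mm) and at rest, and block, screwdriver and bottle within 20 mm of where they stood (value of joint nut_tray below 0.008 m and value of joint bolt_tray below 0.012 m and value of joint ply_tray above 0.112 m and velocity of joint ply_tray below 0.01 m/s and distance of each of block, driver, glue from where it was at the start of the episode below 0.02 m); the robot touches nothing.
It fails at once if a tray's lip is pinched (its inner and outer sides both pressed by the fingers at once) ((contact force between the fingers and nut_hook above 1.5 N and contact force between the fingers and nut_face above 1.5 N) or (contact force between the fingers and ply_hook above 1.5 N and contact force between the fingers and ply_face above 1.5 N) or (contact force between the fingers and bolt_hook above 1.5 N and contact force between the fingers and bolt_face above 1.5 N)).
It fails at once if the bolt tray is drawn out by more than 20 mm (value of joint bolt_tray above 0.02 m).
It fails at once if the wooden block, screwdriver or bottle is lifted or moved by more than 20 mm (distance of any of block, driver, glue from where it was at the start of the episode above 0.02 m).
It also fails if it takes over 48 s, if anything falls off the work surface, if the arm or the gripper's body presses on something with over 40 N, if the wrist force passes 120 N, or if a joint passes its speed limit or range.

## Robot

A 6-joint arm with a two-finger parallel gripper is mounted at the origin on the work surface. World frame = base frame: x ahead of the robot, y to its left, z up, the work surface at z = 0. Lengths are in m, angles in rad, forces in N, time in s.
With the tool pointing down it reaches from about 0.35 to 0.975 m from the base axis. Payload 4.9 kg.
Tool frame: the origin (TCP) lies midway between the tips of the shut fingers; the grasp point (between the pads) lies 19 mm behind it; z points along the fingers, y is the line along which they close (so a half turn about z gives the same grasp; the last joint's range is limited). The gripper opens to 85 mm and grips with 20 to 120 N. Pads are 22 mm wide; open, the fingers measure 114 mm over their backs; the gripper's body (76 mm by 85 mm) begins 54 mm behind the grasp point. The pads swing forward as they close: fully open they stand 13 mm farther back than shut.
Start: joints at [-1.289, 0.053, 1.613, -0, 1.476, -0.119], TCP at [0.244, -0.575, 0.231] pointing down, gripper open.
Joint ranges: [-3.01, 3.01], [-1.01, 2.22], [0.06, 2.58], [-1.02, 4.17], [0.09, 2.62], [-3.14, 3.14]. Speed limits (rad/s): [2.57, 2.57, 3.14, 3.14, 3.14, 3.14].

## Interface

Orientations are given as a 3x3 rotation matrix whose columns are the frame's x, y, z axes.
In Python, from workcell import * gives the robot as it stands.
- The arm moves only by the tool play_rows, never from a script. Its argument "increments" is a list of rows, each an object with "offset": the shift along the world's x, y, z normalised to -1 to 1, where 1 is 300 mm, a list of three; "twist": the turn, a rotation vector about the world's x, y, z normalised to -1 to 1, where 1 is 360 degrees, a list of three. In form: [{"offset": [x, y, z], "twist": [ax, ay, az]}, ...]. A call has 1 to 8 rows; each row is the pose to reach, as a shift and turn from the pose commanded when the call began, turning the shorter way round; what a row does not reach only later rows make up. A row lasts 1/8 s, in which the tool goes at most 62.5 mm and 10.7 degrees, less where a joint would pass 70% of its speed; a pose out of reach is approached as far as the arm can. A call with a number of a shift or a turn outside -1 to 1 is refused whole. A call with a gripper value outside its range is refused whole. "gripper" is the opening, from 0 (shut) to 1 (fully open), set as the call begins (left out, the last holds). The fingers move at their own pace and stop on an object; the grip force is fixed at half the most. Time passes only in rows, so rows that repeat a pose let the fingers close. It gives the time, the measured TCP pose, the force, the opening and the grip force at its end, in the units of the state.
- read_state(): the state, without advancing time (a new reading comes with each control period).
- read_camera(name): name is "scene" or "top" or "wrist"; returns the picture (400x640x3 uint8, blue, green, red); there is no depth.
- camera_model(name): a dict with "camera_matrix" (3x3 intrinsics, pixels), "k1" (the pictures are not rectified: a ray, as slopes to the right and down, at radius r is drawn at 1 + k1 r^2 times it, then the intrinsics apply), "extrinsics" (4x4, takes a point from camera to world coordinates). Camera axes: x right, y up, looking along -z (the intrinsics and any distortion apply to the point x, -y, -z); pixel columns grow to the right and rows downward; lengths in m; the calibration is good to about 2 mm. A picture is of the moment at which its call begins: read the wrist's pose just before it. camera_model takes no time and is no camera call; for the wrist camera it gives the pose at the moment of the call.
- close_job(): hands the job in; it is judged then, once.
The state is a dict: "time": time; "joint_pos": joint angles; "qd": joint speeds; "joint_torque": joint torques, N m; "tool_pos": TCP position; "eef_rot": TCP orientation; "ft_force": force on the tool from outside, world axes, zero at the start; "moment": the same for the moment, N m; "opening": opening from 0.0 (shut) to 1.0 (fully open); "grip_force": force on a finger pad.
Only numpy, scipy, OpenCV 4.12 (cv2) and the standard library are available. Lean on these libraries where they do the work, as an engineer would, in place of code of your own. Each camera call takes 0.05 s, during which the arm holds its last target. There are 200 camera calls.

## Working session

There is one attempt and no reset: what is moved stays moved. The work goes in short steps, Python scripts to look and compute and a tool call to move; the robot and the scene stay as the last step left them, time stands still between calls to the robot, and variables do not carry over. Pictures are saved under pics/ and viewed, at most 10 in all, crops included, and the job is handed in when it is done.

Besides the shell and the picture viewer there is one more tool, called after "Call:" in YAML: its name, and indented under it one key for each argument. play_rows: Moves the arm, as the interface text tells. Its arguments: {"type":"object","properties":{"increments":{"type":"array"},"gripper":{"type":"number"}},"required":["increments"]}

```bash
mkdir -p pics
python3 - <<'E'
from workcell import *
import cv2,numpy as np
for n in("scene","top"):
    cv2.imwrite(f"pics/{n}0.png",read_camera(n)); m=camera_model(n); print(n,m)
s=read_state();print(s['time'],s['tool_pos'],s['eef_rot'],s['opening'])
E
```

```text
scene {'camera_matrix': array([[477.72265212,   0.        , 317.72526737],
       [  0.        , 477.72265212, 200.76324237],
       [  0.        ,   0.        ,   1.        ]]), 'k1': 0.007798881278704476, 'extrinsics': array([[ 0.81972056, -0.45743495,  0.34469038,  1.04295193],
       [ 0.57276176,  0.65621011, -0.4912558 , -0.55760101],
       [-0.00147174,  0.60011795,  0.79991017,  0.98706545],
       [ 0.        ,  0.        ,  0.        ,  1.        ]])}
top {'camera_matrix': array([[374.87177022,   0.        , 314.00981825],
       [  0.        , 374.87177022, 203.29363856],
       [  0.        ,   0.        ,   1.        ]]), 'k1': 0.028726415962905476, 'extrinsics': array([[ 0.01609147,  0.99740277, -0.07020533,  0.56598722],
       [-0.99986377,  0.0157936 , -0.00479589,  0.01816971],
       [-0.00367464,  0.07027294,  0.99752103,  1.01096826],
       [ 0.        ,  0.        ,  0.        ,  1.        ]])}
0.1 [ 0.24367839 -0.57492585  0.23014875] [[ 9.20748393e-01  3.90156524e-01 -5.32894669e-04]
 [ 3.90156826e-01 -9.20746617e-01  1.82189590e-03]
 [ 2.20163608e-04 -1.88542021e-03 -9.99998198e-01]] 1.0003010547281819
```

View pics/scene0.png

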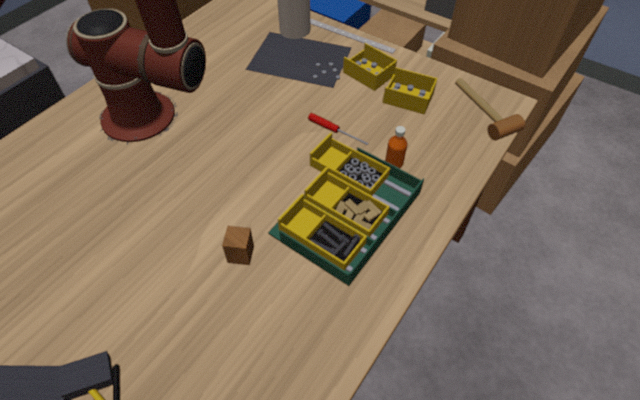

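View pics/top0.png

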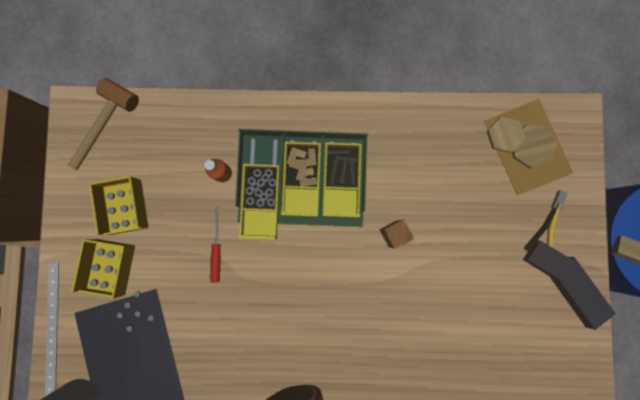

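The nut tray is in the left lane, sticking out (front edge about row 237 in the top view). The plywood tray is in the middle (lip about row 216) and the bolt tray on the right. The bottle is at (216,170), the screwdriver at (216,245) and the block at (397,234). I'll zoom in to get corner positions.

```bash
cat > h.py <<'E'
from workcell import *
import cv2,numpy as np
def ray(name,u,v):
    m=camera_model(name);K=m['camera_matrix']
    d=np.array([(u-K[0,2])/K[0,0],(v-K[1,2])/K[1,1]])
    s=d.copy()
    for _ in range(20): s=d/(1+m['k1']*(s@s))
    E=m['extrinsics']; return E[:3,3],E[:3,:3]@np.array([s[0],-s[1],-1])
def at(name,u,v,z):
    o,d=ray(name,u,v); return o+d*(z-o[2])/d[2]
def proj(name,P):
    m=camera_model(name);E=m['extrinsics'];c=E[:3,:3].T@(np.array(P)-E[:3,3])
    s=np.array([c[0],-c[1]])/-c[2]; s=s*(1+m['k1']*(s@s)); K=m['camera_matrix']
    return s*K[0,0]+K[:2,2]
E
python3 - <<'E'
import cv2
a=cv2.imread('pics/top0.png')[120:250,200:380]
cv2.imwrite('pics/t1.png',cv2.resize(a,None,fx=4.4,fy=4.4,interpolation=cv2.INTER_CUBIC))
b=cv2.imread('pics/scene0.png')[125:285,265:430]
cv2.imwrite('pics/s1.png',cv2.resize(b,None,fx=3.6,fy=3.6,interpolation=cv2.INTER_CUBIC))
E
```

```text
(no output)
```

View pics/t1.png

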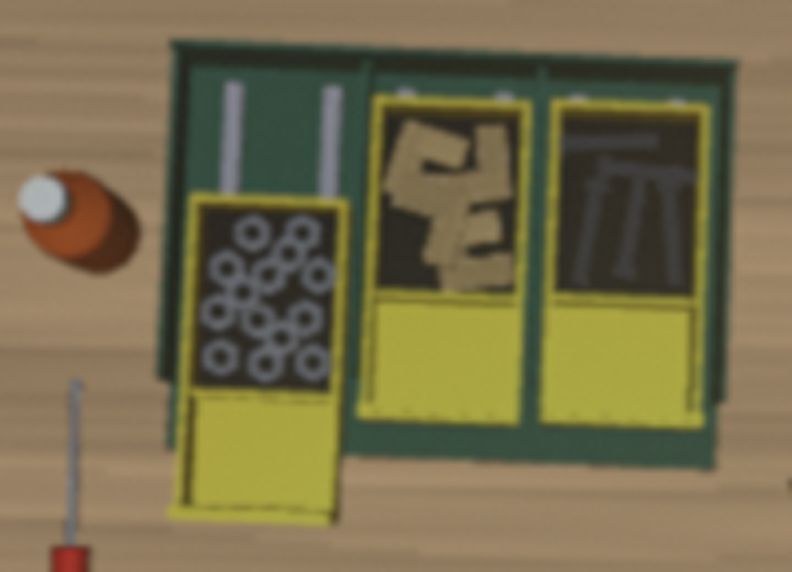

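View pics/s1.png

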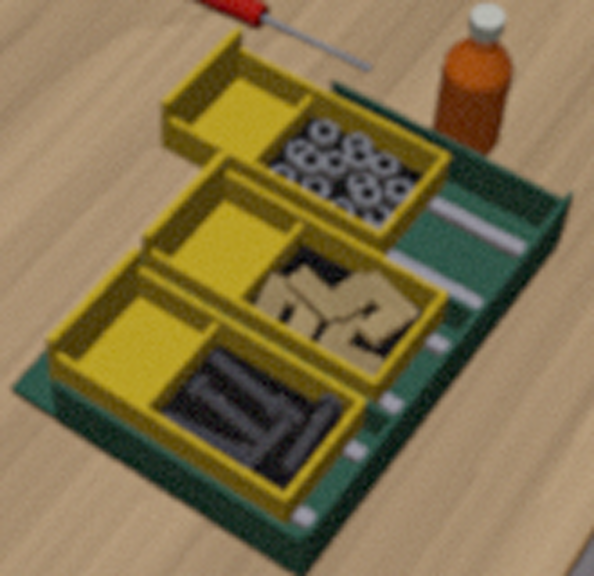

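Top crop: the rear wall corners are at nut (190,195)/(350,200), ply (373,97)/(532,102) and bolt (552,101)/(710,106). The scene crop shows the lip ends at nut (238,35)/(163,105), ply (222,155)/(145,240) and bolt (135,258)/(50,345).

Run:
```python
from h import *
T=lambda p,z:at('top',200+(p[0]+.5)/4.4-.5,120+(p[1]+.5)/4.4-.5,z)[:2].round(4)
S=lambda p,z:at('scene',265+(p[0]+.5)/3.6-.5,125+(p[1]+.5)/3.6-.5,z)[:2].round(4)
for n,l in dict(nutback=[(190,195),(350,200)],plyback=[(373,97),(532,102)],boltback=[(552,101),(710,106)]).items(): print(n,[T(p,.053) for p in l])
for n,l in dict(nutlip=[(170,515),(338,520)],plylip=[(358,415),(520,424)],boltlip=[(540,424),(703,428)]).items(): print(n,[T(p,.070) for p in l])
print('rackback',[T(p,.06) for p in [(172,42),(737,62)]])
for n,l in dict(nutlip=[(238,35),(163,105)],plylip=[(222,155),(145,240)],boltlip=[(135,256),(50,345)]).items(): print('S',n,[S(p,.072) for p in l])
for n,l in dict(nutback=[(450,158),(390,235)],plyback=[(445,295),(378,390)],boltback=[(365,405),(290,512)]).items(): print('S',n,[S(p,.053) for p in l])
```

```text
nutback [array([0.7323, 0.2081]), array([0.7308, 0.1143])]
plyback [array([0.7922, 0.1021]), array([0.7907, 0.0084])]
boltback [array([ 0.7915, -0.0033]), array([ 0.7898, -0.0962])]
nutlip [array([0.5456, 0.2107]), array([0.5443, 0.1152])]
plylip [array([0.6041, 0.1052]), array([0.6004, 0.0127])]
boltlip [array([0.6006, 0.0013]), array([ 0.5998, -0.0916])]
rackback [array([0.8212, 0.2197]), array([ 0.8144, -0.1109])]
S nutlip [array([0.5501, 0.2062]), array([0.5452, 0.1172])]
S plylip [array([0.6066, 0.1024]), array([0.6066, 0.0101])]
S boltlip [array([ 0.6091, -0.0047]), array([ 0.6067, -0.0946])]
S nutback [array([0.7329, 0.2069]), array([0.7338, 0.1222])]
S plyback [array([0.7906, 0.0992]), array([0.7931, 0.0083])]
S boltback [array([ 0.7923, -0.0063]), array([ 0.7951, -0.0991])]
```

Call:
play_rows:
  increments:
    - {"offset": [0.05,0.12,0],"twist": [0,0,-0.01]}
    - {"offset": [0.1,0.26,0],"twist": [0,0,-0.02]}
    - {"offset": [0.14,0.4,0],"twist": [0,0,-0.03]}
    - {"offset": [0.18,0.54,0],"twist": [0,0,-0.04]}
    - {"offset": [0.22,0.68,0],"twist": [0,0,-0.05]}
    - {"offset": [0.26,0.82,0],"twist": [0,0,-0.06]}
    - {"offset": [0.3,0.96,0],"twist": [0,0,-0.0667]}
    - {"offset": [0.3,0.96,0],"twist": [0,0,-0.0667]}
  gripper: 0

```text
time: 1.1
tool_pos: [0.3342, -0.2854, 0.2309]
eef_rot: [[1.0, -0.015, 0.0], [-0.015, -1.0, 0.0], [0.0, -0.0, -1.0]]
ft_force: [-0.5, -0.7, 0.3]
opening: 0.001
grip_force: 0.0
```

Call:
play_rows:
  increments:
    - {"offset": [0.04,0.12,0],"twist": [0,0,0]}
    - {"offset": [0.08,0.26,0],"twist": [0,0,0]}
    - {"offset": [0.12,0.4,0],"twist": [0,0,0]}
    - {"offset": [0.16,0.54,0],"twist": [0,0,0]}
    - {"offset": [0.2,0.68,0],"twist": [0,0,0]}
    - {"offset": [0.25,0.82,0],"twist": [0,0,0]}
    - {"offset": [0.3,0.96,0],"twist": [0,0,0]}
    - {"offset": [0.3,0.96,0],"twist": [0,0,0]}

```text
time: 2.1
tool_pos: [0.4244, 0.0019, 0.231]
eef_rot: [[1.0, -0.014, -0.001], [-0.014, -1.0, 0.0], [-0.001, -0.0, -1.0]]
ft_force: [-0.2, -0.5, -0.4]
opening: 0.002
grip_force: 0.0
```

Call:
play_rows:
  increments:
    - {"offset": [0.05,0.15,0],"twist": [0,0,0]}
    - {"offset": [0.1,0.35,0],"twist": [0,0,0]}
    - {"offset": [0.17,0.54,0],"twist": [0,0,0]}
    - {"offset": [0.17,0.54,-0.16],"twist": [0,0,0]}
    - {"offset": [0.17,0.54,-0.32],"twist": [0,0,0]}
    - {"offset": [0.17,0.54,-0.48],"twist": [0,0,0]}
    - {"offset": [0.17,0.54,-0.62],"twist": [0,0,0]}
    - {"offset": [0.17,0.54,-0.62],"twist": [0,0,0]}

```text
time: 3.1
tool_pos: [0.4718, 0.1604, 0.0413]
eef_rot: [[1.0, -0.02, -0.009], [-0.02, -1.0, -0.002], [-0.009, 0.002, -1.0]]
ft_force: [1.0, -0.2, 0.5]
opening: 0.0
grip_force: 0.0
```

Run:
```python
from h import *
a=read_camera('top')[120:280,190:380]; b=read_camera('scene')[105:285,235:430]
f=lambda x:cv2.resize(x,(400,int(x.shape[0]*400/x.shape[1])),interpolation=cv2.INTER_CUBIC)[:330]
cv2.imwrite('pics/p2.png',np.hstack([f(a),f(b)]))
```

```text
(no output)
```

View pics/p2.png

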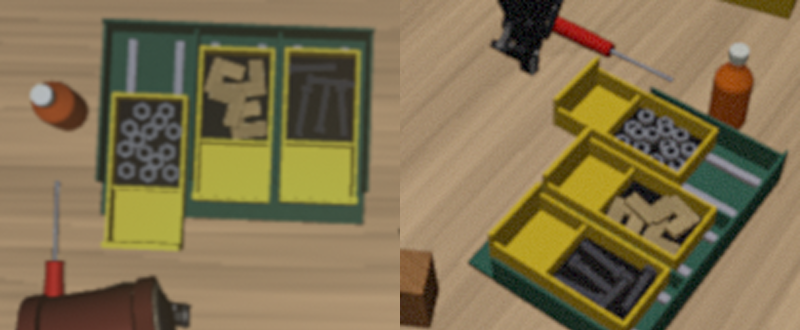

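The gripper stands in front of the nut tray, clear of the screwdriver. Next I push along the rack's x.

Call:
play_rows:
  increments:
    - {"offset": [0.06,0,0],"twist": [0,0,0]}
    - {"offset": [0.12,0,0.01],"twist": [0,0,0]}
    - {"offset": [0.17,0,0.01],"twist": [0,0,0]}
    - {"offset": [0.21,0,0.01],"twist": [0,0,0]}
    - {"offset": [0.24,-0.003,0.01],"twist": [0,0,0]}
    - {"offset": [0.27,-0.004,0.01],"twist": [0,0,0]}
    - {"offset": [0.3,-0.005,0.01],"twist": [0,0,0]}
    - {"offset": [0.33,-0.006,0.01],"twist": [0,0,0]}

```text
time: 4.2
tool_pos: [0.5742, 0.1609, 0.0481]
eef_rot: [[1.0, -0.018, -0.0], [-0.018, -1.0, 0.0], [-0.0, -0.0, -1.0]]
ft_force: [-2.3, 1.3, 2.1]
opening: 0.003
grip_force: 1.3
```

Call:
play_rows:
  increments:
    - {"offset": [0.01,0,0],"twist": [0,0,0]}
    - {"offset": [0.018,0,0],"twist": [0,0,0]}
    - {"offset": [0.025,-0.001,0],"twist": [0,0,0]}
    - {"offset": [0.032,-0.001,0],"twist": [0,0,0]}
    - {"offset": [0.038,-0.001,0],"twist": [0,0,0]}
    - {"offset": [0.042,-0.001,0],"twist": [0,0,0]}
    - {"offset": [0.046,-0.001,0],"twist": [0,0,0]}
    - {"offset": [0.046,-0.001,0],"twist": [0,0,0]}

```text
time: 5.2
tool_pos: [0.5877, 0.1604, 0.0482]
eef_rot: [[1.0, -0.018, 0.0], [-0.018, -1.0, 0.0], [0.0, -0.0, -1.0]]
ft_force: [-1.2, 0.3, -0.7]
opening: -0.002
grip_force: 0.6
```

Call:
play_rows:
  increments:
    - {"offset": [0.005,0,0],"twist": [0,0,0]}
    - {"offset": [0.01,0,0],"twist": [0,0,0]}
    - {"offset": [0.015,0,0],"twist": [0,0,0]}
    - {"offset": [0.02,0,0],"twist": [0,0,0]}
    - {"offset": [0.02,0,0],"twist": [0,0,0]}

```text
time: 5.82
tool_pos: [0.5939, 0.1603, 0.0482]
eef_rot: [[1.0, -0.018, 0.0], [-0.018, -1.0, -0.0], [0.0, 0.0, -1.0]]
ft_force: [-1.0, 0.6, -1.4]
opening: 0.003
grip_force: 0.5
```

Call:
play_rows:
  increments:
    - {"offset": [0.005,0,0],"twist": [0,0,0]}
    - {"offset": [0.01,0,0],"twist": [0,0,0]}
    - {"offset": [0.015,0,0],"twist": [0,0,0]}
    - {"offset": [0.015,0,0],"twist": [0,0,0]}

```text
time: 6.32
tool_pos: [0.5964, 0.1603, 0.0482]
eef_rot: [[1.0, -0.018, -0.005], [-0.018, -1.0, -0.001], [-0.005, 0.001, -1.0]]
ft_force: [-8.9, -1.4, 4.9]
opening: -0.001
grip_force: 4.6
```

Run:
```python
from h import *
a=read_camera('top')[120:280,190:380]; b=read_camera('scene')[105:285,235:430]
f=lambda x:cv2.resize(x,(400,int(x.shape[0]*400/x.shape[1])),interpolation=cv2.INTER_CUBIC)[:330]
cv2.imwrite('pics/p3.png',np.hstack([f(a),f(b)])); print(read_state()['ft_force'])
```

```text
[-9.6564284  -1.81407083  4.73976053]
```

View pics/p3.png

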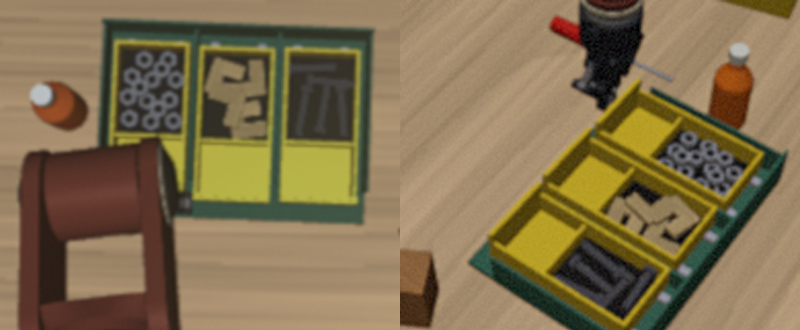

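The nut tray is against its stop: about 9 N, and its back is level with its neighbours. Next I retract, rise, and go over the plywood pocket.

Call:
play_rows:
  increments:
    - {"offset": [-0.05,0,0],"twist": [0,0,0]}
    - {"offset": [-0.1,0,0],"twist": [0,0,0]}
    - {"offset": [-0.1,0,0.15],"twist": [0,0,0]}
    - {"offset": [-0.1,0,0.3],"twist": [0,0,0]}
    - {"offset": [-0.02,-0.12,0.3],"twist": [0,0,0]}
    - {"offset": [0.07,-0.24,0.3],"twist": [0,0,0]}
    - {"offset": [0.145,-0.345,0.3],"twist": [0,0,0]}
    - {"offset": [0.145,-0.345,0.3],"twist": [0,0,0]}

```text
time: 7.42
tool_pos: [0.6424, 0.055, 0.1386]
eef_rot: [[1.0, -0.021, 0.002], [-0.021, -1.0, -0.0], [0.002, 0.0, -1.0]]
ft_force: [1.3, 0.2, -0.5]
opening: -0.001
grip_force: 0.0
```

Run:
```python
from h import *
a=read_camera('wrist'); b=read_camera('scene')[105:285,235:430]
f=lambda x:cv2.resize(x,(400,int(x.shape[0]*400/x.shape[1])),interpolation=cv2.INTER_CUBIC)
a,b=f(a),f(b); a=np.vstack([a,np.zeros((b.shape[0]-a.shape[0],400,3),np.uint8)])
cv2.imwrite('pics/p4.png',np.hstack([a,b]));s=read_state();print(s['tool_pos'],s['ft_force'])
for x in(.606,.61,.676): print([proj('wrist',(x,y,.072 if x<.65 else .022)) for y in(.01,.104)])
```

```text
[0.64110567 0.05710686 0.13819911] [0.67220228 0.4402323  0.06064567]
[array([387.67564234, 255.59368096]), array([266.16698305, 257.62674809])]
[array([387.94553843, 251.01268556]), array([265.7235843 , 253.06868431])]
[array([380.3208924 , 153.35125268]), array([270.04400817, 155.41984884])]
```

View pics/p4.png

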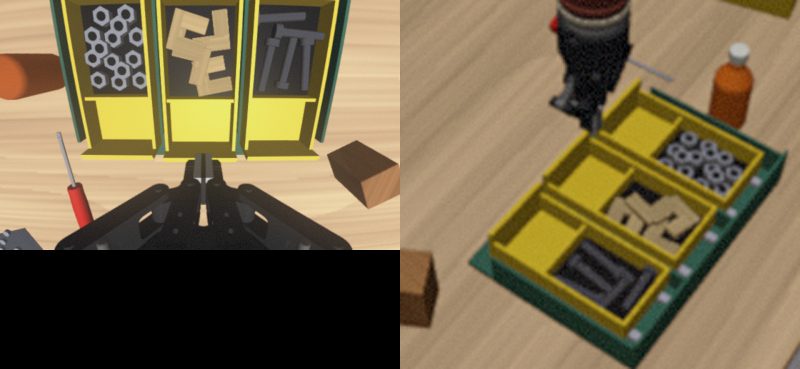

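The wrist view shows the plywood lip at about rows 248–251, cols 264–384 (full resolution), so x≈0.611 and y≈0.058. The pocket spans x 0.613–0.677, so the fingertip is over its middle. I descend.

Call:
play_rows:
  increments:
    - {"offset": [0.01,0,-0.1],"twist": [0,0,0]}
    - {"offset": [0.01,0,-0.18],"twist": [0,0,0]}
    - {"offset": [0.01,0,-0.25],"twist": [0,0,0]}
    - {"offset": [0.01,0,-0.3],"twist": [0,0,0]}
    - {"offset": [0.01,0,-0.33],"twist": [0,0,0]}
    - {"offset": [0.01,0,-0.33],"twist": [0,0,0]}

```text
time: 8.28
tool_pos: [0.6443, 0.057, 0.0388]
eef_rot: [[1.0, -0.018, -0.001], [-0.018, -1.0, 0.0], [-0.001, -0.0, -1.0]]
ft_force: [0.3, -0.5, -0.7]
opening: 0.001
grip_force: 0.0
```

Call:
play_rows:
  increments:
    - {"offset": [-0.03,0,0],"twist": [0,0,0]}
    - {"offset": [-0.06,0,0],"twist": [0,0,0]}
    - {"offset": [-0.09,0.001,0],"twist": [0,0,0]}
    - {"offset": [-0.12,0.002,0],"twist": [0,0,0]}
    - {"offset": [-0.15,0.003,0],"twist": [0,0,0]}
    - {"offset": [-0.18,0.003,0],"twist": [0,0,0]}
    - {"offset": [-0.21,0.004,0],"twist": [0,0,0]}
    - {"offset": [-0.24,0.005,0],"twist": [0,0,0]}

```text
time: 9.28
tool_pos: [0.5724, 0.0585, 0.0396]
eef_rot: [[1.0, -0.018, 0.001], [-0.018, -1.0, 0.0], [0.001, -0.0, -1.0]]
ft_force: [2.7, -0.2, 2.5]
opening: 0.003
grip_force: 1.3
```

Call:
play_rows:
  increments:
    - {"offset": [-0.03,0,0],"twist": [0,0,0]}
    - {"offset": [-0.06,0.001,0],"twist": [0,0,0]}
    - {"offset": [-0.09,0.002,0],"twist": [0,0,0]}
    - {"offset": [-0.12,0.002,0],"twist": [0,0,0]}
    - {"offset": [-0.14,0.003,0],"twist": [0,0,0]}
    - {"offset": [-0.16,0.003,0],"twist": [0,0,0]}
    - {"offset": [-0.18,0.003,0],"twist": [0,0,0]}
    - {"offset": [-0.19,0.003,0],"twist": [0,0,0]}

```text
time: 10.28
tool_pos: [0.515, 0.0595, 0.039]
eef_rot: [[1.0, -0.018, -0.001], [-0.018, -1.0, 0.0], [-0.001, -0.0, -1.0]]
ft_force: [0.9, 1.8, -0.2]
opening: 0.003
grip_force: 1.1
```

Call:
play_rows:
  increments:
    - {"offset": [-0.008,0,0],"twist": [0,0,0]}
    - {"offset": [-0.016,0,0],"twist": [0,0,0]}
    - {"offset": [-0.024,0,0],"twist": [0,0,0]}
    - {"offset": [-0.03,0,0],"twist": [0,0,0]}
    - {"offset": [-0.03,0,0],"twist": [0,0,0]}

```text
time: 10.9
tool_pos: [0.5062, 0.0592, 0.0392]
eef_rot: [[1.0, -0.018, -0.001], [-0.018, -1.0, -0.0], [-0.001, 0.0, -1.0]]
ft_force: [0.2, -0.2, -0.5]
opening: 0.001
grip_force: 0.2
```

Call:
play_rows:
  increments:
    - {"offset": [-0.006,0,0],"twist": [0,0,0]}
    - {"offset": [-0.012,0,0],"twist": [0,0,0]}
    - {"offset": [-0.018,0,0],"twist": [0,0,0]}
    - {"offset": [-0.018,0,0],"twist": [0,0,0]}

```text
time: 11.4
tool_pos: [0.5041, 0.0591, 0.0398]
eef_rot: [[1.0, -0.019, 0.008], [-0.019, -1.0, -0.0], [0.008, 0.0, -1.0]]
ft_force: [12.4, 1.4, -9.2]
opening: -0.001
grip_force: 6.3
```

The force rose to 12 N at the expected place, so this is the stop. I release by moving inward a little and then rise.

Call:
play_rows:
  increments:
    - {"offset": [0.03,0,0],"twist": [0,0,0]}
    - {"offset": [0.07,0,0],"twist": [0,0,0]}
    - {"offset": [0.07,0,0],"twist": [0,0,0]}
    - {"offset": [0.07,0,0.15],"twist": [0,0,0]}
    - {"offset": [0.07,0,0.3],"twist": [0,0,0]}
    - {"offset": [0.0,0,0.45],"twist": [0,0,0]}
    - {"offset": [-0.15,-0.2,0.6],"twist": [0,0,0]}
    - {"offset": [-0.2,-0.3,0.6],"twist": [0,0,0]}

```text
time: 12.4
tool_pos: [0.4411, -0.0313, 0.222]
eef_rot: [[1.0, -0.016, 0.004], [-0.016, -1.0, -0.001], [0.004, 0.001, -1.0]]
ft_force: [0.3, -1.0, -0.1]
opening: 0.003
grip_force: 0.0
```

Run:
```python
from h import *
a=read_camera('top')[120:280,190:380]; b=read_camera('scene')[105:285,235:430]
f=lambda x:cv2.resize(x,(400,int(x.shape[0]*400/x.shape[1])),interpolation=cv2.INTER_CUBIC)[:330]
cv2.imwrite('pics/p5.png',np.hstack([f(a),f(b)])); print(read_state()['ft_force'])
```

```text
[ 0.68378708  0.33152183 -0.54920259]
```

View pics/p5.png

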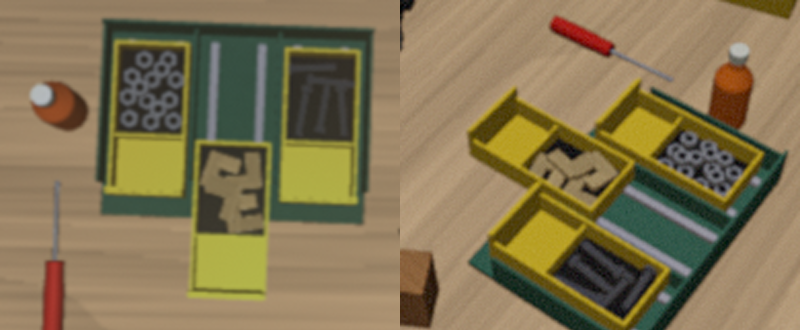

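The nut tray is home, the bolt tray is shut, and the plywood tray is out (its back edge moved from row 45 to 143, about 119 mm). The loose objects are undisturbed.

```bash
python3 -c "
from workcell import *
print(close_job())"
```

```text
the job is handed in; nothing more can be done
None
```

The job is handed in (no verdict was returned): the nut tray is pushed home, the plywood tray is hooked out to its stop (about 119 mm), the bolt tray is still shut, and the block, screwdriver and bottle were left untouched.

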